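# Prise open the reject box and drop the red-capped part in

## Task

Use the yellow-handled pry blade to lever up the white lid of the red reject box, from the small pocket in front of the lid, without straining the lid, and leave it standing open. Lay the blade down on the bench again, then drop the red-capped part from the inspection tray into the box. Leave the green-capped parts and everything else on the bench alone.

Things in the scene. Friction and masses are not known exactly. Their poses are not given: they have to be found in the camera images.
- reject_box: Red box screwed to the bench, 150 (x) by 120 (y) by 60 mm high, walls 5 mm. Origin: centre of underside; -x is the front, hinge at +x. The 4 mm lid lies sunken between the walls, top flush with the rim (z = 60 mm), from x = -52 (front edge) to +70 mm. Before it a solid ledge, x = -70 to -52 mm, flush too, cut only by the pocket. Room under the lid: x = -52 to 70, y = -55 to 55, floor z = 5 mm.
- pocket (a point): Centre of the pry pocket's mouth, (-61, 0, 60) mm in the box. Pocket: 18 mm long (box x = -70 to -52), 20 mm wide (y), 35 mm deep, too small for a gripper finger. In front of it stands the 5 mm front wall; its rear is open to the room under the lid, so a blade slanting down over the front wall at about 40 degrees passes under the lid's front edge (underside at z = 56 mm).
- lid_hinge (a point): Middle of the lid's hinge line at (70, 0, 58) mm in the box's frame; the hinge runs along the box's y.
- lid (a joint): Lid angle: 0 shut, grows as its front edge rises, 1.57 upright, 1.9 the stop. The hinge is stiff (0.1 N m) and the lid stays where it is left; about 1.5 N at the front edge lifts it.
- lid_edge (a point): Middle of the front edge of the white lid, at half its thickness, 122 mm from the hinge; it moves with the lid. The lid is 122 by 107 by 4 mm, 90 g, of thin plastic that cracks under more than about 30 N.
- blade: Pry blade lying on the bench, 140 mm long, 90 g: yellow handle with a black band, 16 mm wide (y), 18 mm high (z), x = -70 to +10 mm; then a flat steel blade 12 mm wide, 3 mm thick, to x = +70 mm, its centre 9 mm above the underside. Origin: on the underside plane, half-way along; x points to the tip, z up.
- blade_grip (a point): Point on the axis of the blade's handle at (-25, 0, 9) mm in the blade's frame, good for gripping.
- blade_tip (a point): Middle of the end of the steel blade at (70, 0, 9) mm in the blade's frame.
- tray: Pale inspection tray fixed to the bench, 120 (x) by 206 (y) mm, floor 4 mm thick, rim and dividers 8 mm above the bench; three compartments side by side along y, 67.5 mm apart, each holding one part. Origin: centre of its underside.
- part_reject: Machined part lying flat: aluminium block with a red plastic cap over its rear end and a steel nose 14 mm across in front. 68 mm long over all (x from -31 to +37), block 18 mm wide (y) and 20 mm high (z), 60 g. Origin: under the middle of the block; x towards the nose, z up. The reject.
- part_good1: Machined part lying flat: aluminium block with a green plastic cap over its rear end and a steel nose 14 mm across in front. 68 mm long over all (x from -31 to +37), block 18 mm wide (y) and 20 mm high (z), 60 g. Origin: under the middle of the block; x towards the nose, z up. A good part: stays in the tray.
- part_good2: Machined part lying flat: aluminium block with a green plastic cap over its rear end and a steel nose 14 mm across in front. 68 mm long over all (x from -31 to +37), block 18 mm wide (y) and 20 mm high (z), 60 g. Origin: under the middle of the block; x towards the nose, z up. A good part: stays in the tray.
- basket: Round wire basket, 132 mm across the rim, 50 mm high. Origin: centre of its underside. Leave alone.
- bottle: White bottle with a blue cap, 56 mm across, 140 mm high. Origin: centre of its underside. Leave alone.
- cup: Blue cup, 64 mm across, 80 mm high. Origin: centre of its underside. Leave alone.
- loupe: Black eyepiece loupe, 48 mm across, 36 mm high. Origin: centre of its underside. Leave alone.

How it is judged:
On the way, in this order (a step that is already met when the one before it is completed fails the run):
1. the blade is lifting the lid, at least 20 degrees open (value of joint lid above 0.35 rad and contact force between blade and lid above 0.2 N), for 0.1 s.
2. the lid stands open (70 degrees or more) and the blade lies on the bench, let go (value of joint lid above 1.2 rad and height (world z) of blade_grip below 0.02 m and linear speed of blade below 0.02 m/s and contact force between blade and the fingers below 0.1 N), for 0.1 s.
At the end, for the whole second after the job is handed in: The red-capped part lies at rest inside the box, below its rim; the lid stands open by 70 degrees or more; the blade lies at rest on the bench (handle axis less than 20 mm above it) (x of part_reject in the frame of reject_box between -0.052 and 0.07 m and y of part_reject in the frame of reject_box between -0.055 and 0.055 m and z of part_reject in the frame of reject_box between 0 and 0.045 m and linear speed of each of part_reject, blade below 0.02 m/s and value of joint lid above 1.2 rad and height (world z) of blade_grip below 0.02 m); the robot touches nothing.
It fails at once if the lid is strained with more than 30 N (contact force between anything else and lid above 30 N).
It fails at once if a green-capped part is moved by more than 15 mm (distance of any of part_good1, part_good2 from where it was at the start of the episode above 0.015 m).
It fails at once if a bystander (basket, bottle, cup, loupe) is moved by more than 30 mm (distance of any of basket, bottle, cup, loupe from where it was at the start of the episode above 0.03 m).
It also fails if it takes over 67 s, if anything falls off the work surface, if the arm or the gripper's body presses on something with over 40 N, if the wrist force passes 120 N, or if a joint passes its speed limit or range.

## Robot

A 6-joint arm with a two-finger parallel gripper is mounted at the origin on the work surface. World frame = base frame: x ahead of the robot, y to its left, z up, the work surface at z = 0. Lengths are in m, angles in rad, forces in N, time in s.
With the tool pointing down it reaches from about 0.375 to 0.9 m from the base axis. Payload 3.1 kg.
Tool frame: the origin (TCP) lies at the centre of the arm's flange, where the gripper is bolted on; the fingertips stand 173 mm ahead of it and the grasp point (between the pads) lies 155 mm ahead of it; z points along the fingers, x is the direction in which the jaws open and shut, and the axes are right-handed (so a half turn about z gives the same grasp; the last joint's range is limited). The gripper opens to 85 mm and grips with 20 to 120 N. Pads are 22 mm wide; open, the fingers measure 114 mm over their backs; the gripper's body (76 mm by 85 mm) begins 54 mm behind the grasp point. The pads swing forward as they close: fully open they stand 13 mm farther back than shut.
Start: joints at [-0.178, 0.527, 1.433, -0, 1.181, -0.178], TCP at [0.625, 0, 0.405] pointing down, gripper open.
Joint ranges: [-3.08, 3.08], [-0.75, 2.2], [0.22, 2.44], [-1.43, 4.57], [0, 2.65], [-2.85, 2.85]. Speed limits (rad/s): [2.79, 2.79, 3.14, 3.14, 3.14, 3.14].

## Interface

Orientations are given as a unit quaternion [x, y, z, w].
In Python, from station import manip gives the robot as it stands.
- The arm moves only by the shell command python3 -m jog 'ROWS' [OPENING] [FORCE]. ROWS is JSON, a list that holds one entry, the list of rows, each a list of 4 numbers: the shift along the world's x, y, z in mm, then the turn about the world's z in degrees. A call has exactly 8 rows; each row shifts and turns the commanded pose from where the row before left it; what a row does not reach is not made up. A row lasts 1/8 s, in which the tool goes at most 62.5 mm and 10.7 degrees, less where a joint would pass 70% of its speed; a pose out of reach is approached as far as the arm can. A call is refused whole if a number of a shift passes 62.5 or a number of a turn 10.7, either way. A call with a gripper value outside its range is refused whole. OPENING is the opening in per cent of the stroke, from 0 (shut) to 100 (fully open), set as the call begins (- or left out, the last holds). The fingers move at their own pace and stop on an object; FORCE is the grip in N (left out, the last holds). Time passes only in rows, so rows that do not move let the fingers close, or fill a call up. It gives the time, the measured TCP pose, the force and the opening at its end, in the units of the state.
- manip.sense(): the state, without advancing time (a new reading comes with each control period).
- manip.snapshot(name): name is "scene" or "side" or "wrist"; returns the picture (480x640x3 uint8, red, green, blue); there is no depth.
- manip.camera_info(name): a dict with "fx", "fy", "cx", "cy" (pixels), "k1" (the pictures are not rectified: a ray, as slopes to the right and down, at radius r is drawn at 1 + k1 r^2 times it, then the intrinsics apply), "R" (3x3) and "t" (3): a world point X has camera coordinates R X + t. Camera axes: x right, y down, z forward; pixel columns grow to the right and rows downward; lengths in m; the calibration is good to about 2 mm. A picture is of the moment at which its call begins: read the wrist's pose just before it. camera_info takes no time and is no camera call; for the wrist camera it gives the pose at the moment of the call.
- manip.sign_off(): hands the job in, once; it reports no verdict.
The state is a dict: "t": time; "q": joint angles; "qd": joint speeds; "tau": joint torques, N m; "tcp_pos": TCP position; "tool_rot": TCP orientation; "force": force on the tool from outside, world axes, zero at the start; "ft_torque": the same for the moment, N m; "finger_gap": opening from 0.0 (shut) to 1.0 (fully open).
Only numpy, scipy, OpenCV 4.12 (cv2) and the standard library are available. Lean on these libraries where they do the work, as an engineer would, in place of code of your own. Each camera call takes 0.05 s, during which the arm holds its last target. There are 200 camera calls.

## Working session

There is one attempt and no reset: what is moved stays moved. The work goes in short steps, Python scripts to look and compute and a shell command to move; the robot and the scene stay as the last step left them, time stands still between calls to the robot, and variables do not carry over. Pictures are saved under pics/ and viewed, about 8 in all and at most 12, crops included, and the job is handed in when it is done.

```bash
ls; mkdir -p pics; cat > h.py <<'E'
import numpy as np, cv2
from station import manip
def ray(ci,u,v):
    K=np.array([[ci['fx'],0,ci['cx']],[0,ci['fy'],ci['cy']],[0,0,1]])
    d=np.array([(u-ci['cx'])/ci['fx'],(v-ci['cy'])/ci['fy']]); p=d.copy()
    for _ in range(20): p=d/(1+ci['k1']*(p@p))
    R=np.array(ci['R']);t=np.array(ci['t'])
    return -R.T@t, R.T@np.array([p[0],p[1],1])
def onz(ci,u,v,z):
    o,d=ray(ci,u,v); return o+d*(z-o[2])/d[2]
def proj(ci,X):
    c=np.array(ci['R'])@np.array(X)+np.array(ci['t']); p=c[:2]/c[2]; p=p*(1+ci['k1']*(p@p))
    return np.array([ci['fx']*p[0]+ci['cx'],ci['fy']*p[1]+ci['cy']])
def shot(n,f):
    ci=manip.camera_info(n); im=cv2.cvtColor(manip.snapshot(n),cv2.COLOR_RGB2BGR); cv2.imwrite('pics/'+f,im); return ci,im
E
python3 - <<'E'
from h import *
for n in ['scene','side','wrist']:
    ci,im=shot(n,n+'0.png'); print(n,-np.array(ci['R']).T@ci['t'],np.round(np.array(ci['R'])[2],2))
E
```

```text
pics
scene [1.33152037 0.61917105 0.69060913] [-0.64 -0.52 -0.56]
side [-0.15140915 -0.89847883  0.90110497] [ 0.52  0.62 -0.58]
wrist [0.62444961 0.0729317  0.37402383] [-0.   -0.29 -0.96]
```

View pics/scene0.png

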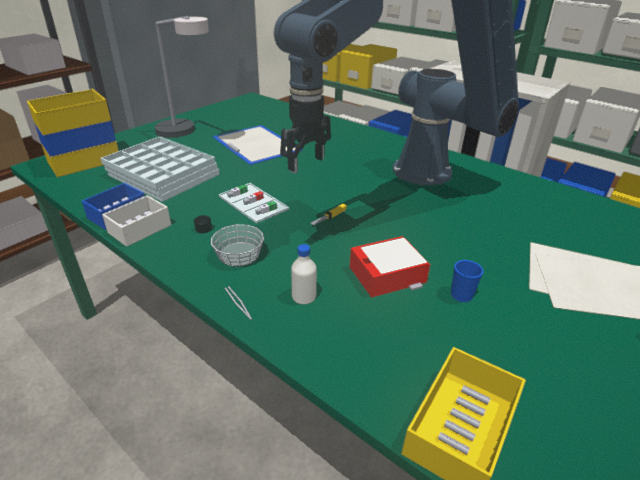

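View pics/side0.png

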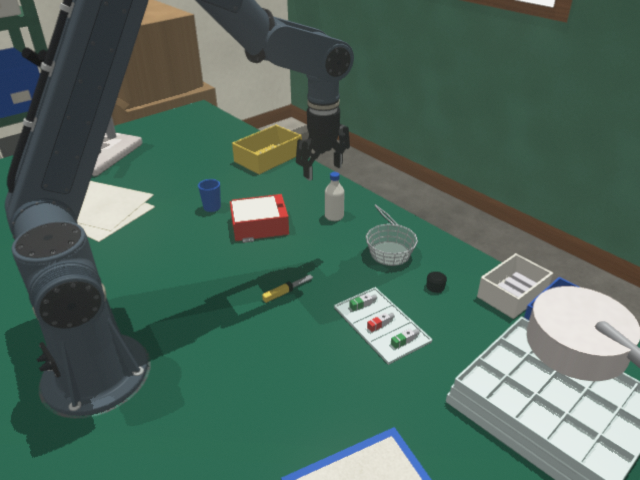

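```bash
python3 - <<'E'
from h import *
a=cv2.imread('pics/scene0.png');b=cv2.imread('pics/side0.png')
f=lambda im,x,y,w,h:cv2.resize(im[y:y+h,x:x+w],(400,300),interpolation=cv2.INTER_CUBIC)
out=np.vstack([np.hstack([f(a,340,230,100,75),f(b,220,180,80,60)]),np.hstack([f(a,300,195,60,45),f(b,250,260,80,60)])])
cv2.imwrite('pics/crop1.png',out)
E
```

```text
(no output)
```

View pics/crop1.png

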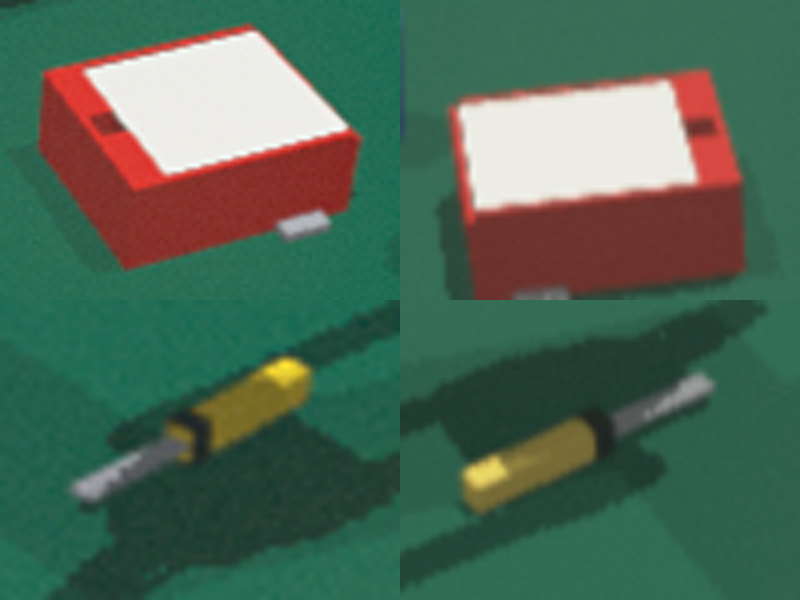

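```bash
cat >> h.py <<'E'
def tri(ca,pa,cb,pb):
    o1,d1=ray(ca,*pa);o2,d2=ray(cb,*pb);A=np.stack([d1,-d2],1);s=np.linalg.lstsq(A,o2-o1,rcond=None)[0]
    return (o1+d1*s[0]+o2+d2*s[1])/2
E
python3 - <<'E'
from h import *
np.set_printoptions(precision=4,suppress=True)
A=manip.camera_info('scene');B=manip.camera_info('side')
sa=lambda x,y:(340+x/4-.4,230+y/4-.4); sb=lambda x,y:(220+x/5-.4,180+y/5-.4)
for n,p,q in [('FL',(45,73),(310,72)),('BL',(250,27),(50,105)),('BR',(360,135),(72,220)),('FR',(137,190),(342,182)),('pocket',(110,124),(300,128)),('lidFL',(83,70),(270,80)),('lidFR',(167,174),(298,183))]:
    print(n,onz(A,*sa(*p),.06),onz(B,*sb(*q),.06),tri(A,sa(*p),B,sb(*q)))
ta=lambda x,y:(300+x/6.667-.4,195+y/6.667-.4); tb=lambda x,y:(250+x/5-.4,260+y/5-.4)
for n,p,q,z in [('tip',(86,190),(306,82),.009),('band top',(195,125),(198,128),.018),('rear top',(290,68),(85,170),.018)]:
    print(n,onz(A,*ta(*p),z),onz(B,*tb(*q),z),tri(A,ta(*p),B,tb(*q)))
# red cap blobs, green caps
for ci,f in((A,'scene0'),(B,'side0')):
    im=cv2.imread(f'pics/{f}.png');h=cv2.cvtColor(im,cv2.COLOR_BGR2HSV)
    m=cv2.inRange(h,(0,120,100),(8,255,255))|cv2.inRange(h,(172,120,100),(180,255,255))
    n,l,s,c=cv2.connectedComponentsWithStats(m)
    for i in range(1,n):
        if s[i,4]>15: print(f,s[i],c[i],onz(ci,*c[i],.015))
    m=cv2.inRange(h,(18,120,90),(35,255,255))
    n,l,s,c=cv2.connectedComponentsWithStats(m)
    for i in range(1,n):
        if 15<s[i,4]<600: print(f,'Y',s[i],c[i],onz(ci,*c[i],.012))
E
```

```text
FL [0.61   0.1316 0.06  ] [0.6697 0.2317 0.06  ] [0.6393 0.1673 0.0974]
BL [0.484  0.2004 0.06  ] [0.5359 0.3006 0.06  ] [0.5119 0.23   0.0952]
BR [0.5379 0.3073 0.06  ] [0.4803 0.1943 0.06  ] [0.507  0.2762 0.0166]
FR [0.6654 0.2364 0.06  ] [0.6123 0.1283 0.06  ] [0.6412 0.2001 0.0187]
pocket [0.6257 0.1906 0.06  ] [0.6285 0.1873 0.06  ] [0.6277 0.1895 0.0599]
lidFL [0.5922 0.1473 0.06  ] [0.6469 0.2399 0.06  ] [0.6195 0.1793 0.0945]
lidFR [0.6425 0.2414 0.06  ] [0.5935 0.1433 0.06  ] [0.6195 0.2092 0.0225]
tip [ 0.5273 -0.0615  0.009 ] [ 0.5336 -0.0614  0.009 ] [ 0.5311 -0.0612  0.0106]
band top [ 0.4667 -0.0508  0.018 ] [ 0.4648 -0.0624  0.018 ] [ 0.4653 -0.0561  0.0145]
rear top [ 0.4    -0.0494  0.018 ] [ 0.4051 -0.0512  0.018 ] [ 0.4034 -0.0497  0.0187]
scene0 [254 191   9   9  43] [258.5581 195.0465] [ 0.5233 -0.2866  0.015 ]
scene0 [ 350  236   80   61 1919] [384.3596 273.2194] [0.589  0.2202 0.015 ]
scene0 Y [329 204  18  13 115] [337.9217 209.4696] [ 0.4239 -0.0503  0.012 ]
side0 [ 230  194   59   46 1155] [263.1714 223.6199] [0.5762 0.1985 0.015 ]
side0 [373 318   9  11  51] [377.4118 322.1961] [ 0.5376 -0.2891  0.015 ]
side0 [368 321   7  10  53] [370.8491 325.3019] [ 0.5196 -0.2865  0.015 ]
side0 Y [263 284  26  18 225] [275.1244 292.4667] [ 0.4268 -0.0556  0.012 ]
```

View pics/wrist0.png

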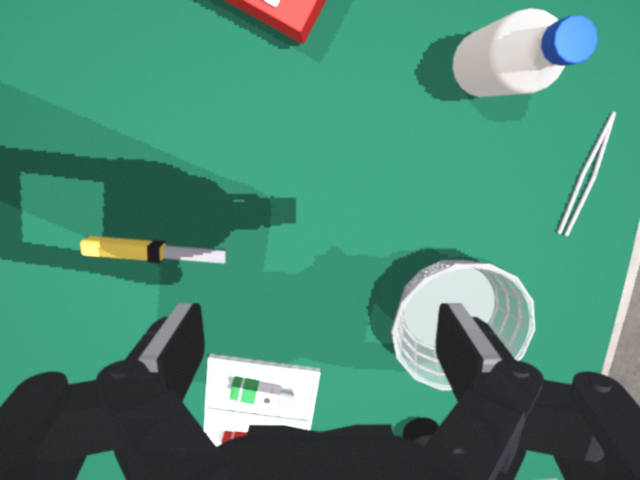

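```bash
python3 - <<'E'
from h import *
np.set_printoptions(precision=4,suppress=True)
s=manip.sense(); print({k:s[k] for k in('t','tcp_pos','tool_rot','finger_gap')})
A=manip.camera_info('scene');B=manip.camera_info('side');W=manip.camera_info('wrist')
im=cv2.imread('pics/wrist0.png');h=cv2.cvtColor(im,cv2.COLOR_BGR2HSV)
for p,z in [((225,257),.009),((158,251),.018),((83,244),.018)]: print('blade',onz(W,*p,z))
m=cv2.inRange(h,(18,120,90),(35,255,255));n,l,st,c=cv2.connectedComponentsWithStats(m);i=1+st[1:,4].argmax();print(st[i],c[i])
m=(l==i).astype(np.uint8); r=cv2.minAreaRect(cv2.findContours(m,0,1)[0][0]); print(r)
print('bottle cap',onz(A,304,250,.135),onz(B,335,177,.135),onz(W,572,40,.14),'base',onz(A,304,293,0.01),onz(B,335,212,.01))
print('basket',onz(A,238,246,.03),onz(B,391,246,.03))
print('boxcorner wrist',onz(W,304,42,.06))
E
```

```text
{'t': 0.15, 'tcp_pos': array([0.6247, 0.0001, 0.404 ]), 'tool_rot': array([ 1.    ,  0.    , -0.0008, -0.0002]), 'finger_gap': 0.998469851924659}
blade [ 0.5316 -0.0636  0.009 ]
blade [ 0.4698 -0.0543  0.018 ]
blade [ 0.3958 -0.0475  0.018 ]
[  81  237   71   23 1120] [119.2661 247.4402]
((115.58662414550781, 247.56272888183594), (69.9058837890625, 20.04437255859375), 3.900493860244751)
bottle cap [0.7678 0.1192 0.135 ] [0.763  0.1056 0.135 ] [0.7642 0.1131 0.14  ] base [0.7654 0.1167 0.01  ] [0.7741 0.1158 0.01  ]
basket [ 0.7594 -0.1133  0.03  ] [ 0.7545 -0.1242  0.03  ]
boxcorner wrist [0.6124 0.1209 0.06  ]
```

```bash
python3 -m jog '[[[-22,-6.6,-16,10.5],[-22,-6.6,-16,10.5],[-22,-6.6,-16,10.5],[-22,-6.6,-16,10.5],[-22,-6.6,-16,10.5],[-22,-6.6,-16,10.5],[-22,-6.6,-16,10.5],[-22,-6.6,-16,10.5]]]' 60 20
```

```text
t: 1.15
tcp_pos: [0.4483, -0.0529, 0.2763]
tool_rot: [0.741, 0.671, 0.0, 0.0]
force: [-0.2, 0.1, -0.4]
finger_gap: 0.601
```

```bash
python3 - <<'E'
from h import *
np.set_printoptions(precision=4,suppress=True)
W,im=shot('wrist','w1.png');h=cv2.cvtColor(im,cv2.COLOR_BGR2HSV)
m=cv2.inRange(h,(18,110,70),(35,255,255));n,l,st,c=cv2.connectedComponentsWithStats(m)
for i in range(1,n):
    if st[i,4]>100:
        r=cv2.boxPoints(cv2.minAreaRect(np.argwhere(l==i)[:,::-1].astype(np.float32)));print(st[i],[onz(W,*p,.018)[:2] for p in r])
E
```

```text
[ 300  139   32  121 1720] [array([ 0.3879, -0.0605]), array([ 0.3892, -0.0443]), array([ 0.46  , -0.0493]), array([ 0.4587, -0.067 ])]
```

View pics/w1.png

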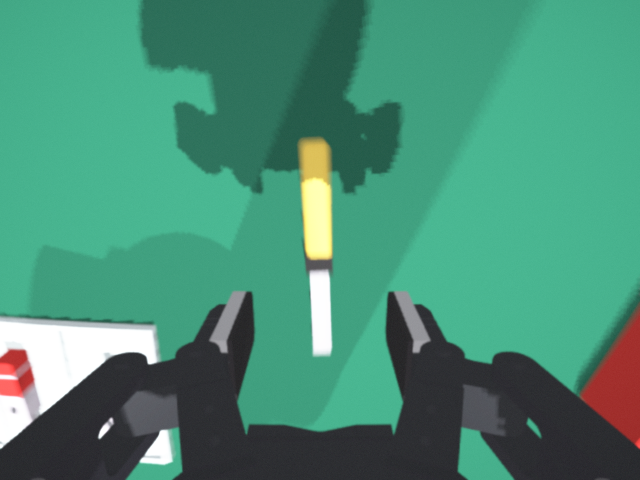

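```bash
python3 -m jog '[[[0,-1,-17,1],[0,-1,-17,0],[0,-1,-17,0],[0,-1,-17,0],[0,0,-16,0],[0,0,-14,0],[0,0,0,0],[0,0,0,0]]]' 60 20
python3 -m jog '[[[0,0,0,0],[0,0,0,0],[0,0,0,0],[0,0,0,0],[0,0,0,0],[0,0,0,0],[0,0,0,0],[0,0,0,0]]]' 0 30
```

```text
t: 2.2
tcp_pos: [0.4492, -0.0568, 0.1789]
tool_rot: [0.737, 0.675, 0.0, 0.0]
force: [0.2, -0.1, 0.2]
finger_gap: 0.593
t: 3.2
tcp_pos: [0.4491, -0.0568, 0.1793]
tool_rot: [0.737, 0.676, 0.0, 0.0]
force: [0.6, 1.0, 6.2]
finger_gap: 0.18
```

```bash
python3 -m jog '[[[0,0,25,0],[8,10,25,-7.1],[9,11,25,-7.1],[9,11,25,-7.1],[9,11,0,-7.1],[9,11,0,-7.1],[9,11,0,-7.1],[9,11,0,-7.1]]]' 0 40
python3 -m jog '[[[10,11,0,-8],[10,11,0,-8],[10,11,0,-8],[10,12,0,-8],[10,12,0,-8],[10,12,0,-8],[10,12,0,-8],[8,10,0,-7.5]]]'
python3 - <<'E'
from h import *
s=manip.sense();print(s['tcp_pos'],s['tool_rot'],s['finger_gap'])
A,a=shot('scene','a2.png');B,b=shot('side','b2.png')
def c(im,ci):
    u,v=proj(ci,s['tcp_pos']-[0,0,.18]).astype(int); x,y=max(0,u-80),max(0,v-60); print(x,y)
    return cv2.resize(im[y:y+120,x:x+160],(400,300),interpolation=cv2.INTER_CUBIC)
cv2.imwrite('pics/c2.png',np.hstack([c(a,A),c(b,B)]))
E
```

```text
t: 4.2
tcp_pos: [0.5109, 0.0196, 0.2785]
tool_rot: [0.954, 0.301, -0.0, -0.0]
force: [-0.1, 0.8, -1.0]
finger_gap: 0.174
t: 5.2
tcp_pos: [0.5889, 0.1107, 0.2782]
tool_rot: [0.969, -0.246, -0.001, 0.0]
force: [0.3, -0.1, -1.0]
finger_gap: 0.174
[0.58892574 0.1106934  0.27823423] [ 9.69365176e-01 -2.45623378e-01 -5.36587990e-04  1.54505830e-04] 0.17438072548901914
269 168
204 149
```

View pics/c2.png

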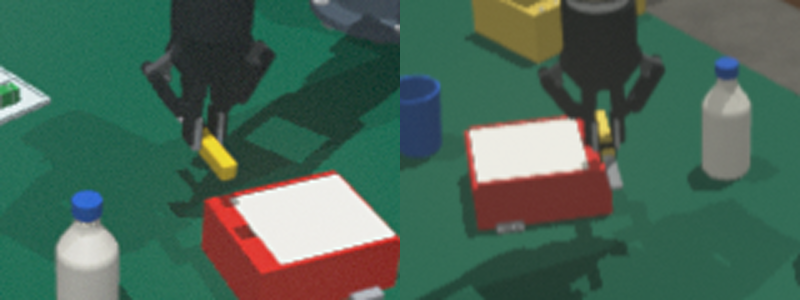

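```bash
python3 -m jog '[[[0,0,-18,0],[0,0,-16,0],[0,0,-4,0],[0,0,-4,0],[0,0,-4,0],[0,0,0,0],[0,0,0,0],[0,0,0,0]]]' 0 20
python3 -m jog '[[[0,0,-2,0],[0,0,-2,0],[0,0,-2,0],[0,0,-2,0],[0,0,-2,0],[0,0,0,0],[0,0,0,0],[0,0,0,0]]]' 0 20
python3 - <<'E'
from h import *
s=manip.sense()
A,a=shot('scene','a3.png');B,b=shot('side','b3.png')
def c(im,ci):
    u,v=proj(ci,s['tcp_pos']-[0,0,.18]).astype(int); x,y=max(0,u-64),max(0,v-48); print(x,y)
    return cv2.resize(im[y:y+96,x:x+128],(400,300),interpolation=cv2.INTER_CUBIC)
cv2.imwrite('pics/c3.png',np.hstack([c(a,A),c(b,B)]))
E
```

```text
t: 6.3
tcp_pos: [0.5881, 0.109, 0.2338]
tool_rot: [0.97, -0.243, -0.001, 0.001]
force: [-3.7, -4.6, 9.7]
finger_gap: 0.174
t: 7.3
tcp_pos: [0.5879, 0.1086, 0.2242]
tool_rot: [0.97, -0.243, -0.001, 0.002]
force: [-5.5, -7.0, 12.4]
finger_gap: 0.172
284 197
221 179
```

View pics/c3.png

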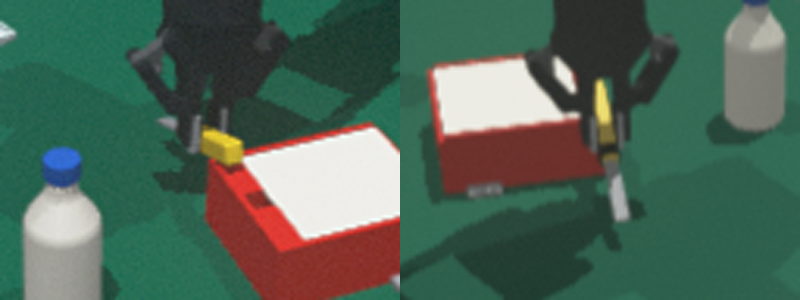

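```bash
python3 - <<'E'
from h import *
A=manip.camera_info('scene');B=manip.camera_info('side')
f=lambda x,y:(x/3.125-.4,y/3.125-.4)
a=lambda x,y:np.array(f(x,y))+(284,197); b=lambda x,y:np.array(f(x-400,y))+(221,179)
T=tri(A,a(160,122),B,b(621,218));H=tri(A,a(234,142),B,b(601,85));print(T,H)
d=T-H;print(np.linalg.norm(d),np.degrees(np.arctan2(d[2],np.hypot(*d[:2]))),np.degrees(np.arctan2(d[1],d[0])),manip.sense()['tcp_pos'])
E
```

```text
[0.55476535 0.04126352 0.02671051] [0.61233995 0.1481949  0.08490859]
0.13467059592415723 -25.604167205430823 -118.29916441930679 [0.58793662 0.10855171 0.22422447]
```

```bash
python3 -m jog '[[[1,2,-1.5,0],[1,2,-1.5,0],[0,0,-1.5,0],[0,0,-1.5,0],[0,0,0,0],[0,0,0,0],[0,0,0,0],[0,0,0,0]]]' 0 20
python3 - <<'E'
from h import *
A,a=shot('scene','a4.png');B,b=shot('side','b4.png')
f=lambda im,x,y:cv2.resize(im[y:y+60,x:x+80],(400,300),interpolation=cv2.INTER_CUBIC)
cv2.imwrite('pics/c4.png',np.hstack([f(a,310,210),f(b,250,195)]))
E
```

```text
t: 8.4
tcp_pos: [0.5894, 0.1112, 0.2183]
tool_rot: [0.97, -0.243, -0.002, 0.003]
force: [-7.8, -13.0, 15.4]
finger_gap: 0.175
```

View pics/c4.png

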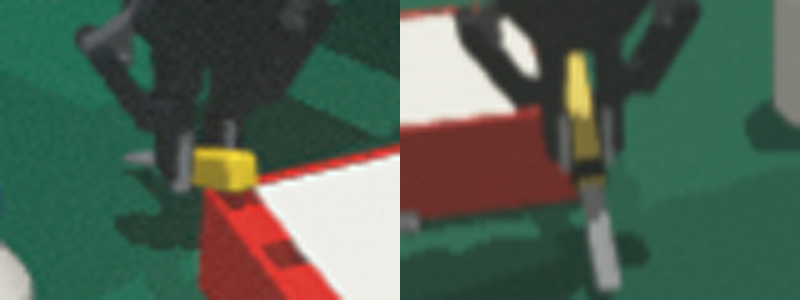

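```bash
python3 - <<'E'
from h import *
A=manip.camera_info('scene');B=manip.camera_info('side')
a=lambda x,y:np.array((x/5-.4,y/5-.4))+(310,210); b=lambda x,y:np.array(((x-400)/5-.4,y/5-.4))+(250,195)
T=tri(A,a(125,157),B,b(609,287));H=tri(A,a(240,152),B,b(577,52));print(T,H)
d=T-H;print(np.linalg.norm(d),np.degrees(np.arctan2(d[2],np.hypot(*d[:2]))))
s=manip.sense();p=s['tcp_pos'];print(p,np.hypot(*(T-p)[:2]), proj(B,T),s['force'])
E
```

```text
[0.55722748 0.04394024 0.01190747] [0.61130313 0.14526116 0.08911325]
0.13838654717247187 -33.91065723719271
[0.58937954 0.11115605 0.21826403] 0.07450986269412448 [291.96993442 252.11536064] [ -8.89202881 -12.76886626  14.8638532 ]
```

```bash
python3 -m jog '[[[0.5,1,-1,0],[0.5,1,-1,0],[0,0,-1,0],[0,0,0,0],[0,0,0,0],[0,0,12,0],[0,0,25,0],[0,0,25,0]]]' 0 20
python3 - <<'E'
from h import *
A,a=shot('scene','a5.png');B,b=shot('side','b5.png');s=manip.sense();p=s['tcp_pos']-[0,0,.17]
u,v=proj(A,p).astype(int);U,V=proj(B,p).astype(int);print(u,v,U,V,p)
f=lambda im,x,y:cv2.resize(im[y:y+60,x:x+80],(400,300),interpolation=cv2.INTER_CUBIC)
cv2.imwrite('pics/c5.png',np.hstack([f(a,u-40,v-30),f(b,U-40,V-30)]))
E
```

```text
t: 9.5
tcp_pos: [0.592, 0.1163, 0.2761]
tool_rot: [0.97, -0.244, -0.0, -0.0]
force: [-0.1, -0.6, -0.6]
finger_gap: 0.172
351 226 284 205 [0.59320279 0.11642081 0.10819988]
```

View pics/c5.png

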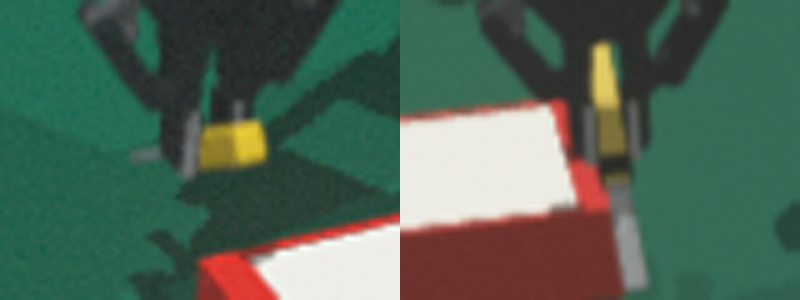

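```bash
python3 - <<'E'
from h import *
A=manip.camera_info('scene');B=manip.camera_info('side')
a=lambda x,y:np.array((x/5-.4,y/5-.4))+(311,196); b=lambda x,y:np.array(((x-400)/5-.4,y/5-.4))+(244,175)
T=tri(A,a(131,155),B,b(634,285));p=manip.sense()['tcp_pos']-[0,0,.17];print(T,p,T-p,np.linalg.norm(T-p),np.degrees(np.arctan2((T-p)[2],np.hypot(*(T-p)[:2]))))
for X in(.234,.248,.262): print(a(X*1000,0)[0])
# side image: predicted rear-top-edge pixel for tilt angles, tip fixed
h=np.radians(-118.4)
for th in(20,25,30,35,40):
    t=np.radians(th);ax=np.array([np.cos(h)*np.cos(t),np.sin(h)*np.cos(t),-np.sin(t)]);up=np.array([np.cos(h)*np.sin(t),np.sin(h)*np.sin(t),np.cos(t)])
    R=T-.14*ax; sc=lambda X:((proj(B,X)-(244,175)+.4)*5+(400,0)).round(0)
    sa=lambda X:((proj(A,X)-(311,196)+.4)*5).round(0)
    print(th,sc(R+.009*up),sa(R+.009*up),sa(R-.009*up), 'tip->grip z',(T-.082*ax)[2])
E
```

```text
[0.56573169 0.05550818 0.06738061] [0.59320279 0.11642081 0.10819988] [-0.02747109 -0.06091263 -0.04081927] 0.07830212351962192 -31.419813973209497
357.4
360.2
363.0
20 [593.  69.] [252. 196.] [256. 234.] tip->grip z 0.09542626108394224
25 [594.  56.] [249. 170.] [254. 208.] tip->grip z 0.10203530679397477
30 [595.  45.] [244. 144.] [251. 183.] tip->grip z 0.1083806093312374
35 [596.  36.] [239. 118.] [247. 156.] tip->grip z 0.1144138771120232
40 [598.  28.] [232.  92.] [241. 130.] tip->grip z 0.12008919332553362
```

```bash
python3 -m jog '[[[0,0,18,-5],[14,5,0,-10.6],[14,5,0,-10.6],[14,5,0,-10.6],[14,6,0,-10.6],[14,6,0,-10.6],[14,6,0,-10.6],[14,6,0,-10.6]]]' 0 60
python3 -m jog '[[[0,0,0,-5],[0,0,0,-5],[0,0,0,-0.4],[0,0,0,0],[0,0,0,0],[0,0,0,0],[0,0,0,0],[0,0,0,0]]]' 0 60
python3 - <<'E'
from h import *
A,a=shot('scene','a6.png');B,b=shot('side','b6.png');s=manip.sense();print(s['tcp_pos'],s['tool_rot'],np.degrees(2*np.arctan2(s['tool_rot'][1],s['tool_rot'][0])))
f=lambda im,x,y:cv2.resize(im[y:y+60,x:x+80],(400,300),interpolation=cv2.INTER_CUBIC)
cv2.imwrite('pics/c6.png',np.hstack([f(a,325,225),f(b,235,165)]))
E
```

```text
t: 10.6
tcp_pos: [0.6901, 0.1556, 0.2918]
tool_rot: [-0.59, 0.808, 0.001, -0.001]
force: [-0.8, -0.1, -1.4]
finger_gap: 0.171
t: 11.6
tcp_pos: [0.69, 0.1552, 0.2938]
tool_rot: [-0.517, 0.856, -0.0, 0.0]
force: [0.0, -0.3, -1.3]
finger_gap: 0.173
[0.68996482 0.15524015 0.29378248] [-5.16559160e-01  8.56251501e-01 -1.31643736e-05  3.12879497e-05] 242.20345701884762
```

View pics/c6.png

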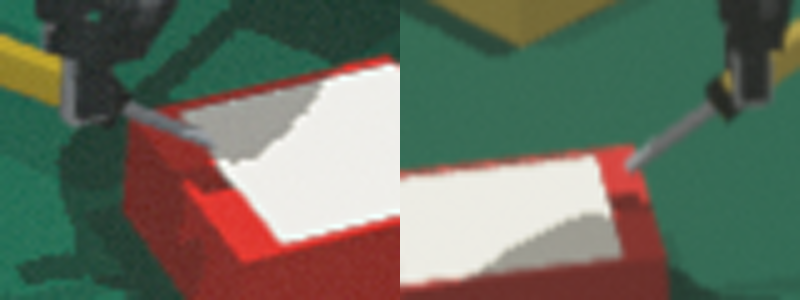

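```bash
python3 - <<'E'
from h import *
np.set_printoptions(precision=4,suppress=True)
A=manip.camera_info('scene');B=manip.camera_info('side')
a=lambda x,y:np.array((x/5-.4,y/5-.4))+(325,225); b=lambda x,y:np.array(((x-400)/5-.4,y/5-.4))+(235,165)
T=tri(A,a(212,148),B,b(629,169));P=tri(A,(367.1,260.6),B,(279.6,205.2));p=manip.sense()['tcp_pos']
S=tri(A,a(125,100),B,b(716,105))
th=np.radians(152.2);R=np.array([[np.cos(th),np.sin(th),0],[-np.sin(th),np.cos(th),0],[0,0,1]])
print(T,P,'tip-pocket box',R@(T-P),'tip-tcp',R@(T-p),'blade dir',R@(T-S),S)
print(proj(A,P),proj(B,P))
E
```

```text
[0.6315 0.1896 0.0808] [0.6277 0.1895 0.0599] tip-pocket box [-0.0033 -0.0019  0.0209] tip-tcp [ 0.0677 -0.0031 -0.213 ] blade dir [ 0.0478 -0.0031 -0.037 ] [0.6723 0.1646 0.1178]
[366.2414 260.8183] [278.8911 204.9958]
```

```bash
python3 -m jog '[[[-3,0.5,0,0],[-3.2,0.5,0,0],[0,0,-6,0],[0,0,-6,0],[0,0,-4,0],[0,0,-4,0],[0,0,0,0],[0,0,0,0]]]' 0 80
python3 -m jog '[[[0,0,-1,0],[0,0,-1,0],[0,0,-1,0],[0,0,-1,0],[0,0,0,0],[0,0,0,0],[0,0,0,0],[0,0,0,0]]]'
python3 - <<'E'
from h import *
A,a=shot('scene','a7.png');B,b=shot('side','b7.png')
E
```

```text
t: 12.7
tcp_pos: [0.6839, 0.1562, 0.2738]
tool_rot: [-0.517, 0.856, -0.0, 0.0]
force: [-0.2, -0.2, -0.7]
finger_gap: 0.165
t: 13.7
tcp_pos: [0.6838, 0.1562, 0.2698]
tool_rot: [-0.517, 0.856, -0.0, 0.0]
force: [0.3, -0.8, -0.6]
finger_gap: 0.165
```

```bash
python3 -m jog '[[[0,0,-1,0],[0,0,-1,0],[0,0,-1,0],[0,0,0,0],[0,0,0,0],[0,0,0,0],[0,0,0,0],[0,0,0,0]]]'
python3 -m jog '[[[0,0,-1,0],[0,0,-1,0],[0,0,0,0],[0,0,0,0],[0,0,0,0],[0,0,0,0],[0,0,0,0],[0,0,0,0]]]'
```

```text
t: 14.8
tcp_pos: [0.6838, 0.1562, 0.2668]
tool_rot: [-0.517, 0.856, -0.0, 0.0]
force: [0.2, -0.6, 0.6]
finger_gap: 0.163
t: 15.8
tcp_pos: [0.6838, 0.1562, 0.2647]
tool_rot: [-0.517, 0.856, -0.0, 0.0]
force: [0.1, -0.7, -1.1]
finger_gap: 0.165
```

```bash
python3 -m jog '[[[0,0,-1,0],[0,0,-1,0],[0,0,0,0],[0,0,0,0],[0,0,0,0],[0,0,0,0],[0,0,0,0],[0,0,0,0]]]'
python3 - <<'E'
from h import *
A,a=shot('scene','a8.png');B,b=shot('side','b8.png')
f=lambda im,x,y:cv2.resize(im[y:y+60,x:x+80],(400,300),interpolation=cv2.INTER_CUBIC)
cv2.imwrite('pics/c8.png',np.hstack([f(a,325,225),f(b,235,165)]))
E
```

```text
t: 16.8
tcp_pos: [0.6839, 0.1563, 0.2633]
tool_rot: [-0.516, 0.856, -0.0, 0.0]
force: [-1.5, 0.0, 5.0]
finger_gap: 0.173
```

View pics/c8.png

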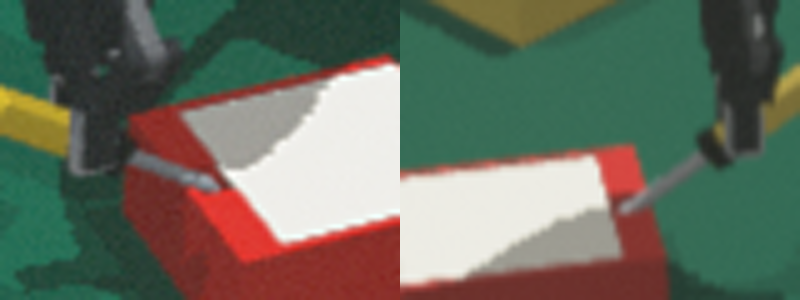

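```bash
python3 - <<'E'
from h import *
np.set_printoptions(precision=4,suppress=True)
A=manip.camera_info('scene');B=manip.camera_info('side')
a=lambda x,y:np.array((x/5-.4,y/5-.4))+(325,225); b=lambda x,y:np.array(((x-400)/5-.4,y/5-.4))+(235,165)
P=tri(A,(367.1,260.6),B,(279.6,205.2));p=manip.sense()['tcp_pos']
th=np.radians(152.2);R=np.array([[np.cos(th),np.sin(th),0],[-np.sin(th),np.cos(th),0],[0,0,1]])
T=tri(A,a(219,187),B,b(622,208));print(T,'tip-pocket box',R@(T-P),'tip-tcp',R@(T-p))
# pocket mouth corners and lid edge predicted in crop px
for dx,dy in((-9,-10),(-9,10),(9,10),(9,-10)):
    X=P+R.T@np.array([dx,dy,0])/1000
    print(dx,dy,((proj(A,X)-(325,225)+.4)*5).round(),((proj(B,X)-(235,165)+.4)*5+(400,0)).round())
# dark pixel map within unobstructed initial picture: pocket outline
for ci,f in((A,'scene0'),(B,'side0')):
    im=cv2.imread(f'pics/{f}.png').astype(int); r=im[:,:,2]; u,v=proj(ci,P).round().astype(int)
    print(f,u,v); print(r[v-6:v+7,u-8:u+9])
E
```

```text
[0.6265 0.192  0.0561] tip-pocket box [ 0.0022 -0.0016 -0.0038] tip-tcp [ 0.0674 -0.0048 -0.2072]
-9 -10 [201. 198.] [634. 191.]
-9 10 [181. 173.] [640. 209.]
9 10 [215. 165.] [609. 213.]
9 -10 [235. 189.] [603. 195.]
scene0 366 261
[[223 222 222 222 221 224 221 224 226 236 238 238 238 237 237 237 237]
 [223 224 223 222 221 223 223 224 225 229 238 240 237 238 238 238 238]
 [196 223 222 225 223 223 223 222 224 215 211 240 239 238 237 237 237]
 [157 208 225 223 219 201 187 176 149 144 153 218 239 239 239 238 237]
 [134 167 222 220 182 144 140 137 135 133 130 172 236 240 238 239 238]
 [130 145 195 222 212 145 134 136 138 133 123 131 191 239 241 239 238]
 [130 135 149 195 218 180 145 134 136 129 118 113 123 187 237 239 238]
 [128 129 130 149 195 219 176 142 136 135 123 123 133 161 217 237 238]
 [131 133 129 133 165 222 220 177 156 181 184 205 222 223 222 228 237]
 [133 130 128 131 140 181 224 224 222 223 224 224 225 225 222 224 232]
 [133 129 130 133 133 146 196 224 225 222 223 223 223 222 223 222 225]
 [131 132 129 128 128 133 149 193 224 224 223 222 223 223 223 221 223]
 [128 134 133 1
[... 294 characters left out ...]
236 235 228 215 213 213 213 211 211 211 199 114  64  58  56]
 [237 236 237 236 233 194 187 185 177 171 171 179 200 135  69  57  57]
 [236 237 237 237 231 177 145 139 128 120 119 141 201 173  86  55  56]
 [237 237 237 236 233 197 127 114 111 111 113 130 188 196 115  63  57]
 [237 237 237 237 235 222 135 119 121 123 132 140 175 199 134  70  57]
 [237 237 237 237 237 230 170 165 178 179 183 187 198 209 174  84  58]
 [236 237 237 236 236 233 204 203 212 213 213 213 214 214 197 100  60]
 [236 237 237 237 236 235 228 215 215 215 215 215 215 214 203 122  65]
 [237 236 237 237 236 236 233 210 214 214 215 215 215 214 207 150  76]
 [237 236 236 237 237 236 233 214 214 215 215 215 215 215 212 183  90]]
```

```bash
python3 - <<'E'
from h import *
np.set_printoptions(precision=4,suppress=True)
A=manip.camera_info('scene');B=manip.camera_info('side')
a=lambda x,y:np.array((x/5-.4,y/5-.4))+(325,225); b=lambda x,y:np.array(((x-400)/5-.4,y/5-.4))+(235,165)
th=np.radians(152.2);R=np.array([[np.cos(th),np.sin(th),0],[-np.sin(th),np.cos(th),0],[0,0,1]])
for t1,t2,s1,s2 in(((212,148),(629,169),(128,102),(712,103)),((219,187),(622,208),(133,153),(703,157))):
    T=tri(A,a(*t1),B,b(*t2));S=tri(A,a(*s1),B,b(*s2));d=R@(T-S);print(d,np.linalg.norm(d),np.degrees(np.arctan2(d[2],d[0])))
p=manip.sense()['tcp_pos']
# predicted blade line in crops for tilts, pivot at grip (tcp-.17), length .082, yaw 152.2
for th_ in(25,30,35,40):
    t=np.radians(th_);ax=R.T@np.array([np.cos(t),0,-np.sin(t)]);G=p-[0,0,.17]
    for q in(.022,.082): print(th_,q,((proj(A,G+q*ax)-(325,225)+.4)*5).round(),((proj(B,G+q*ax)-(235,165)+.4)*5+(400,0)).round(),(G+q*ax)[2].round(4))
E
```

```text
[ 0.0466 -0.0011 -0.0371] 0.05955670019924391 -38.578857389657045
[ 0.0458 -0.0039 -0.0295] 0.054593586477593894 -32.83800451811897
25 0.022 [121. 157.] [700. 158.] 0.084
25 0.082 [222. 175.] [606. 209.] 0.0586
30 0.022 [119. 161.] [702. 161.] 0.0823
30 0.082 [215. 187.] [613. 218.] 0.0523
35 0.022 [117. 164.] [704. 163.] 0.0807
35 0.082 [207. 199.] [620. 226.] 0.0463
40 0.022 [114. 167.] [706. 165.] 0.0792
40 0.082 [197. 211.] [628. 233.] 0.0406
```

```bash
python3 -m jog '[[[-0.5,-0.9,1,0],[-1.8,0.9,-1.3,0],[-1.8,0.9,-1.3,0],[-1.8,0.9,-1.3,0],[0,0,0,0],[0,0,0,0],[0,0,0,0],[0,0,0,0]]]' 0 100
```

```text
t: 17.9
tcp_pos: [0.6777, 0.1582, 0.2596]
tool_rot: [-0.516, 0.856, 0.0, -0.0]
force: [-0.8, 2.2, 2.5]
finger_gap: 0.164
```

```bash
python3 -m jog '[[[-1.8,0.9,-1.3,0],[-1.8,0.9,-1.3,0],[-1.8,0.9,-1.3,0],[-1.8,0.9,-1.3,0],[-1.8,0.9,-1.3,0],[0,0,0,0],[0,0,0,0],[0,0,0,0]]]'
```

```text
t: 18.9
tcp_pos: [0.6688, 0.1628, 0.2531]
tool_rot: [-0.516, 0.856, 0.0, -0.0]
force: [1.8, 3.9, 0.9]
finger_gap: 0.159
```

```bash
python3 -m jog '[[[0.5,0.9,3,0],[-0.6,0.3,4,0],[-1.3,0.7,7,0],[-1.3,0.7,7,0],[-1.3,0.7,7,0],[-1.3,0.7,7,0],[-1.3,0.7,7,0],[-1.3,0.7,7,0]]]' 0 120
```

```text
t: 19.9
tcp_pos: [0.6604, 0.1682, 0.3025]
tool_rot: [-0.517, 0.856, 0.001, -0.001]
force: [0.1, 0.4, -2.3]
finger_gap: 0.153
```

```bash
python3 -m jog '[[[-1.3,0.7,6,0],[-1.3,0.7,6,0],[0,0,0,0],[0,0,0,0],[0,0,0,0],[0,0,0,0],[0,0,0,0],[0,0,0,0]]]'; python3 - <<'E'
from h import *
A,a=shot('scene','a9.png');B,b=shot('side','b9.png')
for ci,im in((A,a),(B,b)):
    hs=cv2.cvtColor(im,cv2.COLOR_BGR2HSV);m=cv2.inRange(hs,(0,0,120),(180,70,255));u,v=proj(ci,(.575,.216,.09)).astype(int)
    w=np.zeros_like(m);w[v-60:v+50,u-60:u+60]=m[v-60:v+50,u-60:u+60]
    n,l,st,c=cv2.connectedComponentsWithStats(w);i=1+st[1:,4].argmax();k=cv2.approxPolyDP(cv2.findContours((l==i).astype(np.uint8),0,1)[0][0],3,True)[:,0];print(st[i],k.tolist())
# predicted lid corners vs angle
th=np.radians(152.2);R=np.array([[np.cos(th),-np.sin(th),0],[np.sin(th),np.cos(th),0],[0,0,1]])
for al in(0,.35,.5,.7):
  for ci in(A,B): print(al,[proj(ci,np.array([.5744,.2163,0])+R@np.array([.07-.122*np.cos(al),y,.058+.122*np.sin(al)])).round() for y in(-.053,.053)])
E
```

```text
t: 20.9
tcp_pos: [0.6584, 0.1693, 0.3143]
tool_rot: [-0.517, 0.856, 0.0, -0.0]
force: [0.8, 0.0, -0.9]
finger_gap: 0.158
[368 227  60  35 810] [[368, 227], [389, 253], [427, 261], [404, 237]]
[232 179  43  43 946] [[267, 179], [232, 200], [235, 221], [272, 200], [274, 187], [270, 188]]
0 [array([380., 274.]), array([359., 248.])]
0 [array([273., 197.]), array([279., 216.])]
0.35 [array([384., 258.]), array([363., 233.])]
0.35 [array([270., 184.]), array([276., 204.])]
0.5 [array([388., 252.]), array([366., 227.])]
0.5 [array([267., 179.]), array([273., 199.])]
0.7 [array([395., 243.]), array([372., 219.])]
0.7 [array([262., 174.]), array([267., 193.])]
```

```bash
python3 -m jog '[[[-3,1.6,3,0],[-5,2.6,3,0],[-5,2.6,2,0],[-5,2.6,2,0],[-5,2.6,2,0],[-5,2.6,2,0],[-5,2.6,2,0],[-5,2.6,2,0]]]'
python3 -m jog '[[[-5,2.6,0,0],[-5,2.6,0,0],[-5,2.6,0,0],[-5,2.6,0,0],[-5,2.6,0,0],[-5,2.6,0,0],[-5,2.6,0,0],[0,0,0,0]]]'; cat >> h.py <<'E'
def lid():
  for n in('scene','side'):
    ci,im=shot(n,'lid_%s_%d.png'%(n,manip.sense()['t']*100))
    hs=cv2.cvtColor(im,cv2.COLOR_BGR2HSV);m=cv2.inRange(hs,(0,0,110),(180,70,255));u,v=proj(ci,(.575,.216,.09)).astype(int)
    w=np.zeros_like(m);w[v-90:v+50,u-60:u+60]=m[v-90:v+50,u-60:u+60]
    N,l,st,c=cv2.connectedComponentsWithStats(w);i=1+st[1:,4].argmax();k=cv2.approxPolyDP(cv2.findContours((l==i).astype(np.uint8),0,1)[0][0],3,True)[:,0];print(st[i],k.tolist())
    th=np.radians(152.2);R=np.array([[np.cos(th),-np.sin(th),0],[np.sin(th),np.cos(th),0],[0,0,1]])
    for al in(.9,1.1,1.2,1.3,1.4,1.5,1.7,1.9): print(al,[proj(ci,np.array([.5744,.2163,0])+R@np.array([.07-.122*np.cos(al),y,.058+.122*np.sin(al)])).round().tolist() for y in(-.053,.053)])
E
python3 -c "from h import *;lid()"
```

```text
t: 22.0
tcp_pos: [0.6201, 0.1893, 0.3325]
tool_rot: [-0.517, 0.856, -0.0, 0.0]
force: [1.6, -1.4, -1.9]
finger_gap: 0.158
t: 23.0
tcp_pos: [0.5846, 0.2077, 0.3322]
tool_rot: [-0.517, 0.856, 0.001, -0.001]
force: [0.6, -0.6, -0.5]
finger_gap: 0.154
[402 204  26  58 968] [[408, 204], [402, 211], [402, 222], [409, 225], [403, 226], [403, 238], [427, 261], [427, 221]]
0.9 [[403.0, 235.0], [379.0, 211.0]]
1.1 [[411.0, 228.0], [387.0, 205.0]]
1.2 [[416.0, 225.0], [392.0, 202.0]]
1.3 [[421.0, 223.0], [396.0, 200.0]]
1.4 [[426.0, 221.0], [400.0, 198.0]]
1.5 [[430.0, 219.0], [405.0, 197.0]]
1.7 [[440.0, 217.0], [414.0, 195.0]]
1.9 [[448.0, 217.0], [422.0, 195.0]]
[230 163  13  58 323] [[236, 163], [230, 200], [234, 220], [242, 186]]
0.9 [[255.0, 169.0], [260.0, 188.0]]
1.1 [[247.0, 166.0], [252.0, 185.0]]
1.2 [[243.0, 164.0], [248.0, 183.0]]
1.3 [[239.0, 164.0], [243.0, 183.0]]
1.4 [[234.0, 163.0], [238.0, 182.0]]
1.5 [[230.0, 163.0], [234.0, 182.0]]
1.7 [[221.0, 165.0], [224.0, 184.0]]
1.9 [[212.0, 167.0], [215.0, 187.0]]
```

```bash
python3 -m jog '[[[-4,2,0,0],[-4,2,0,0],[0,0,0,0],[10,-5,0,0],[15,-8,0,0],[15,-8,0,0],[0,-20,0,0],[0,-25,0,0]]]' 0 60
python3 -m jog '[[[1,-25,0,0],[1,-25,0,0],[1,-25,-15,0],[1,-25,-20,0],[1,-15,-20,0],[0,0,-20,0],[0,0,-15,0],[0,0,-10,0]]]' 0 40
python3 -c "from h import *;lid()"
```

```text
t: 24.1
tcp_pos: [0.6173, 0.1439, 0.3319]
tool_rot: [-0.517, 0.856, 0.0, -0.001]
force: [-0.1, -1.5, -0.5]
finger_gap: 0.155
t: 25.1
tcp_pos: [0.6221, 0.0299, 0.2315]
tool_rot: [-0.516, 0.856, 0.0, -0.0]
force: [-0.4, -0.2, -0.3]
finger_gap: 0.157
[ 403  197   28   65 1187] [[404, 197], [404, 239], [427, 261], [430, 219]]
0.9 [[403.0, 235.0], [379.0, 211.0]]
1.1 [[411.0, 228.0], [387.0, 205.0]]
1.2 [[416.0, 225.0], [392.0, 202.0]]
1.3 [[421.0, 223.0], [396.0, 200.0]]
1.4 [[426.0, 221.0], [400.0, 198.0]]
1.5 [[430.0, 219.0], [405.0, 197.0]]
1.7 [[440.0, 217.0], [414.0, 195.0]]
1.9 [[448.0, 217.0], [422.0, 195.0]]
[219 108  37  13 281] [[219, 108], [241, 120], [255, 115], [249, 108]]
0.9 [[255.0, 169.0], [260.0, 188.0]]
1.1 [[247.0, 166.0], [252.0, 185.0]]
1.2 [[243.0, 164.0], [248.0, 183.0]]
1.3 [[239.0, 164.0], [243.0, 183.0]]
1.4 [[234.0, 163.0], [238.0, 182.0]]
1.5 [[230.0, 163.0], [234.0, 182.0]]
1.7 [[221.0, 165.0], [224.0, 184.0]]
1.9 [[212.0, 167.0], [215.0, 187.0]]
```

```bash
python3 -m jog '[[[0,0,-10,0],[0,0,-6,0],[0,0,-4,0],[0,0,-4,0],[0,0,-4,0],[0,0,-4,0],[0,0,-4,0],[0,0,0,0]]]' 0 20
python3 -m jog '[[[0,0,-3,0],[0,0,-3,0],[0,0,-3,0],[0,0,-2,0],[0,0,-2,0],[0,0,-1,0],[0,0,0,0],[0,0,0,0]]]' 0 20
```

```text
t: 26.2
tcp_pos: [0.6244, 0.0303, 0.1986]
tool_rot: [-0.516, 0.857, -0.002, 0.003]
force: [2.5, 0.0, 7.2]
finger_gap: 0.155
t: 27.2
tcp_pos: [0.6243, 0.0301, 0.1856]
tool_rot: [-0.516, 0.856, -0.002, 0.003]
force: [2.3, -0.1, 13.9]
finger_gap: 0.158
```

```bash
python3 -m jog '[[[0,0,-1,0],[0,0,-1,0],[0,0,0,0],[0,0,0,0],[0,0,0,0],[0,0,0,0],[0,0,0,0],[0,0,0,0]]]' 0 20
python3 -m jog '[[[0,0,0,0],[0,0,0,0],[0,0,0,0],[0,0,0,0],[0,0,20,0],[0,0,40,0],[0,0,40,0],[0,0,40,0]]]' 60 20
python3 - <<'E'
from h import *
np.set_printoptions(precision=4,suppress=True)
A,a=shot('scene','a11.png');B,b=shot('side','b11.png');W,w=shot('wrist','w11.png')
for ci,im in((A,a),(B,b),(W,w)):
    h=cv2.cvtColor(im,cv2.COLOR_BGR2HSV);m=cv2.inRange(h,(18,110,70),(35,255,255));n,l,st,c=cv2.connectedComponentsWithStats(m)
    for i in range(1,n):
        if st[i,4]>25:
            X=onz(ci,*c[i],.012)
            if .4<X[0]<.75 and abs(X[1])<.2:
                r=cv2.boxPoints(cv2.minAreaRect(np.argwhere(l==i)[:,::-1].astype(np.float32)));print(st[i],X,[onz(ci,*p,.018)[:2] for p in r])
E
```

```text
t: 28.2
tcp_pos: [0.6244, 0.0302, 0.1834]
tool_rot: [-0.516, 0.857, -0.002, 0.003]
force: [2.4, -0.7, 12.6]
finger_gap: 0.157
t: 29.2
tcp_pos: [0.6222, 0.0303, 0.323]
tool_rot: [-0.517, 0.856, -0.0, 0.001]
force: [-1.1, -0.0, 0.5]
finger_gap: 0.596
[309 246  13  11 101] [0.6263 0.0324 0.012 ] [array([0.6388, 0.0155]), array([0.6052, 0.0319]), array([0.6279, 0.0572]), array([0.6606, 0.041 ])]
[310 239  26  11 195] [0.6423 0.0174 0.012 ] [array([0.6164, 0.0412]), array([0.6774, 0.0097]), array([ 0.6558, -0.0187]), array([0.5962, 0.0124])]
[310 147  24  97 453] [0.6429 0.0158 0.012 ] [array([0.675 , 0.0097]), array([ 0.6677, -0.0041]), array([0.6066, 0.0275]), array([0.6144, 0.0423])]
```

```bash
python3 -m jog '[[[-11,-40,0,2.8],[-11,-40,0,2.8],[-11,-40,0,2.8],[-11,-40,0,2.8],[-11,-40,0,2.8],[-11,-40,0,2.8],[-11,-40,0,2.8],[-11,-40,0,2.8]]]' 70
python3 - <<'E'
from h import *
np.set_printoptions(precision=4,suppress=True)
W,w=shot('wrist','w12.png');h=cv2.cvtColor(w,cv2.COLOR_BGR2HSV)
print(manip.sense()['tcp_pos'])
for nm,m in(('red',cv2.inRange(h,(0,120,70),(9,255,255))|cv2.inRange(h,(171,120,70),(180,255,255))),('green',cv2.inRange(h,(45,150,60),(65,255,255)))):
    n,l,st,c=cv2.connectedComponentsWithStats(m)
    for i in range(1,n):
        if st[i,4]>150: print(nm,st[i],onz(W,*c[i],.02)[:2],[onz(W,*p,.02)[:2] for p in cv2.boxPoints(cv2.minAreaRect(np.argwhere(l==i)[:,::-1].astype(np.float32)))])
E
```

```text
t: 30.35
tcp_pos: [0.5335, -0.2906, 0.3195]
tool_rot: [-0.674, 0.739, 0.001, -0.0]
force: [0.9, 0.1, -0.1]
finger_gap: 0.7
[ 0.5327 -0.2956  0.3197]
red [313 217  18  21 349] [ 0.5291 -0.293 ] [array([ 0.5366, -0.2882]), array([ 0.5355, -0.2999]), array([ 0.5211, -0.2986]), array([ 0.5222, -0.2868])]
red [313 241  17  12 190] [ 0.5145 -0.2915] [array([ 0.5192, -0.2865]), array([ 0.5182, -0.2977]), array([ 0.51 , -0.297]), array([ 0.5111, -0.2857])]
```

View pics/w12.png

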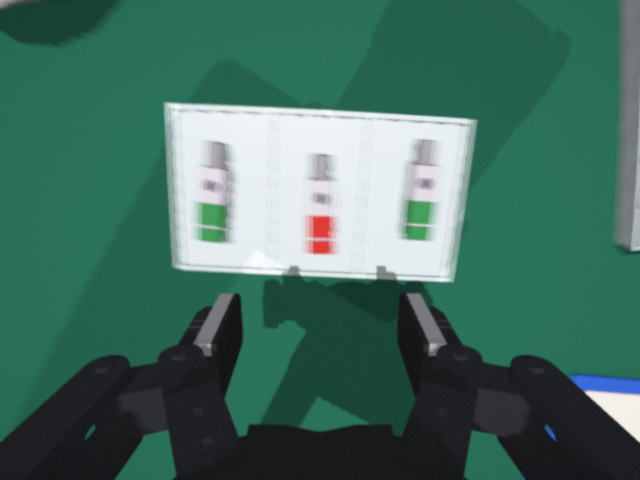

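```bash
python3 - <<'E'
from h import *
np.set_printoptions(precision=4,suppress=True)
W,w=shot('wrist','w13.png');h=cv2.cvtColor(w,cv2.COLOR_BGR2HSV)
s=manip.sense();print(s['tcp_pos'],np.degrees(2*np.arctan2(s['tool_rot'][1],s['tool_rot'][0])))
m=cv2.inRange(h,(0,120,70),(9,255,255))|cv2.inRange(h,(171,120,70),(180,255,255));m[300:]=0
ys,xs=np.nonzero(m);print(xs.min(),xs.max(),ys.min(),ys.max())
u=(xs.min()+xs.max())/2
print('cap front/rear',onz(W,u,ys.min(),.02),onz(W,u,ys.max(),.02), onz(W,xs.min(),ys.max()-5,.02),onz(W,xs.max(),ys.max()-5,.02))
# axis: nose = darker than tray above cap
g=cv2.cvtColor(w,cv2.COLOR_BGR2GRAY)[:,int(u)-25:int(u)+26]
for r in range(ys.min()-70,ys.min()-2,6):
    k=np.nonzero(g[r]<190)[0]; print(r,(k.min()+int(u)-25,k.max()+int(u)-25) if len(k) else None,end=' ')
E
```

```text
[ 0.5332 -0.2935  0.3198] 264.36657953950134
293 318 215 251
cap front/rear [ 0.538  -0.2897  0.02  ] [ 0.5118 -0.2869  0.02  ] [ 0.5164 -0.2785  0.02  ] [ 0.5147 -0.2961  0.02  ]
145 None 151 None 157 (np.int64(296), np.int64(316)) 163 (np.int64(296), np.int64(317)) 169 (np.int64(296), np.int64(317)) 175 (np.int64(294), np.int64(317)) 181 None 187 (np.int64(318), np.int64(319)) 193 (np.int64(300), np.int64(320)) 199 (np.int64(300), np.int64(320)) 205 (np.int64(318), np.int64(321)) 211 (np.int64(318), np.int64(319))
```

```bash
python3 -m jog '[[[4,1.5,0,0],[4,1.5,-20,0],[1,0.5,-25,0],[0,0,-25,0],[0,0,-25,0],[0,0,-25,0],[0,0,-16,0],[0,0,0,0]]]' 40 40
python3 -m jog '[[[0,0,0,0],[0,0,0,0],[0,0,0,0],[0,0,0,0],[0,0,0,0],[0,0,20,0],[0,0,30,0],[0,0,30,0]]]' 0 40
```

```text
t: 31.45
tcp_pos: [0.5431, -0.2849, 0.1824]
tool_rot: [-0.673, 0.739, 0.002, -0.0]
force: [-0.2, 0.6, 0.1]
finger_gap: 0.399
t: 32.45
tcp_pos: [0.5434, -0.2862, 0.2661]
tool_rot: [-0.673, 0.74, -0.0, 0.0]
force: [0.5, -0.4, -0.2]
finger_gap: 0.192
```

```bash
python3 -m jog '[[[0,0,30,0],[2,25,30,-1.8],[2.5,40,8,-2],[2.5,40,0,-2],[2.5,40,0,-2],[2.5,40,0,-2],[2.5,40,0,-2],[2.5,40,0,-2]]]'
python3 -m jog '[[[2.5,40,0,-2],[2.5,40,0,-2],[2.5,40,0,-2],[2.5,40,0,-2],[2,40,0,0],[1,25,0,0],[1,12,0,0],[0,0,0,0]]]'
python3 -c "
from h import *
s=manip.sense();print(s['tcp_pos'],s['finger_gap'])
lid()" | grep -v '^1.[19]'
```

```text
t: 33.45
tcp_pos: [0.5602, -0.0198, 0.3336]
tool_rot: [-0.579, 0.815, -0.001, 0.0]
force: [-0.3, 0.1, -0.9]
finger_gap: 0.197
t: 34.45
tcp_pos: [0.5743, 0.2162, 0.3329]
tool_rot: [-0.522, 0.853, -0.0, 0.0]
force: [0.2, -0.9, -0.2]
finger_gap: 0.197
[0.57425856 0.21616843 0.33291839] 0.1974951820396107
[ 403  205   28   57 1032] [[413, 205], [405, 211], [408, 217], [403, 238], [427, 261], [430, 219]]
0.9 [[403.0, 235.0], [379.0, 211.0]]
1.2 [[416.0, 225.0], [392.0, 202.0]]
1.3 [[421.0, 223.0], [396.0, 200.0]]
1.4 [[426.0, 221.0], [400.0, 198.0]]
1.5 [[430.0, 219.0], [405.0, 197.0]]
1.7 [[440.0, 217.0], [414.0, 195.0]]
[268 117  39  17 278] [[306, 124], [289, 117], [268, 126], [276, 123], [300, 133], [294, 130]]
0.9 [[255.0, 169.0], [260.0, 188.0]]
1.2 [[243.0, 164.0], [248.0, 183.0]]
1.3 [[239.0, 164.0], [243.0, 183.0]]
1.4 [[234.0, 163.0], [238.0, 182.0]]
1.5 [[230.0, 163.0], [234.0, 182.0]]
1.7 [[221.0, 165.0], [224.0, 184.0]]
```

```bash
python3 -m jog '[[[0,0,-15,0],[0,0,-25,0],[0,0,-25,0],[0,0,-25,0],[0,0,-23,0],[0,0,-12,0],[0,0,-8,0],[0,0,0,0]]]'
python3 -m jog '[[[0,0,0,0],[0,0,0,0],[0,0,0,0],[0,0,0,0],[0,0,15,0],[0,0,30,0],[0,0,40,0],[0,0,40,0]]]' 40
python3 -m jog '[[[0,0,10,0],[20,-25,0,0],[20,-40,0,0],[0,-50,0,0],[0,-50,0,0],[0,0,0,0],[0,0,0,0],[0,0,0,0]]]'
python3 - <<'E'
from h import *
np.set_printoptions(precision=4,suppress=True)
lid()
th=np.radians(152.2);R=np.array([[np.cos(th),np.sin(th),0],[-np.sin(th),np.cos(th),0],[0,0,1]])
W,w=shot('wrist','w14.png');print(manip.sense()['tcp_pos'])
A,a=shot('scene','a14.png');B,b=shot('side','b14.png')
for n,ci,im in(('W',W,w),('A',A,a),('B',B,b)):
    h=cv2.cvtColor(im,cv2.COLOR_BGR2HSV)
    for k,m in(('Y',cv2.inRange(h,(18,110,70),(35,255,255))),('red',cv2.inRange(h,(0,120,70),(9,255,255))|cv2.inRange(h,(171,120,70),(180,255,255))),('green',cv2.inRange(h,(48,140,50),(70,255,190))),('met',cv2.inRange(h,(0,0,110),(180,60,255)))):
        N,l,st,c=cv2.connectedComponentsWithStats(m)
        for i in range(1,N):
            if 30<st[i,4]<4000:
                X=onz(ci,*c[i],.012)
                if .4<X[0]<.75 and -.4<X[1]<.33: print(n,k,st[i,4],X[:2],'box',(R@(X-[.5744,.2163,0]))[:2])
E
```

```text
t: 35.55
tcp_pos: [0.5744, 0.2156, 0.199]
tool_rot: [-0.521, 0.854, 0.0, -0.0]
force: [-0.2, -0.3, 0.1]
finger_gap: 0.196
t: 36.55
tcp_pos: [0.5742, 0.2158, 0.3264]
tool_rot: [-0.521, 0.854, -0.0, 0.0]
force: [1.1, 0.4, 0.1]
finger_gap: 0.403
t: 37.55
tcp_pos: [0.6141, 0.0521, 0.3341]
tool_rot: [-0.522, 0.853, 0.0, -0.0]
force: [-0.6, 0.6, 0.8]
finger_gap: 0.401
[ 403  197   28   65 1188] [[404, 197], [403, 238], [427, 261], [430, 219]]
0.9 [[403.0, 235.0], [379.0, 211.0]]
1.1 [[411.0, 228.0], [387.0, 205.0]]
1.2 [[416.0, 225.0], [392.0, 202.0]]
1.3 [[421.0, 223.0], [396.0, 200.0]]
1.4 [[426.0, 221.0], [400.0, 198.0]]
1.5 [[430.0, 219.0], [405.0, 197.0]]
1.7 [[440.0, 217.0], [414.0, 195.0]]
1.9 [[448.0, 217.0], [422.0, 195.0]]
[219 108  60  13 402] [[219, 108], [241, 120], [278, 108]]
0.9 [[255.0, 169.0], [260.0, 188.0]]
1.1 [[247.0, 166.0], [252.0, 185.0]]
1.2 [[243.0, 164.0], [248.0, 183.0]]
1.3 [[239.0, 164.0], [243.0, 183.0]]
1.4 [[234.0, 163.0], [238.0, 182.0]]
1.5 [[230.0, 163.0], [234.0, 182.0]]
1.7 [[221.0, 165.0], [224.0, 184.0]]
1.9 [[212.0, 167.0], [215.0, 187.0]]
[0.6142 
[... 420 characters left out ...]
0422] box [-0.0276  0.1823]
W met 843 [0.5815 0.2128] box [-0.0079 -0.0002]
W met 832 [0.4558 0.2906] box [ 0.1395 -0.0104]
A Y 99 [0.6267 0.0326] box [-0.132   0.1381]
A red 3211 [0.5555 0.2084] box [0.0131 0.0158]
A met 1325 [ 0.5637 -0.2703] box [-0.2174  0.4354]
A met 1354 [ 0.7424 -0.1351] box [-0.3125  0.2324]
A met 56 [0.5785 0.0556] box [-0.0786  0.1402]
A met 1069 [0.7334 0.0868] box [-0.2011  0.0404]
A met 72 [0.5715 0.2071] box [-0.0018  0.0095]
A met 54 [0.5765 0.2991] box [ 0.0368 -0.0742]
B Y 194 [0.6423 0.0176] box [-0.1528  0.1441]
B red 2072 [0.5926 0.2344] box [-0.0077 -0.0245]
B met 46 [0.5862 0.0472] box [-0.0893  0.144 ]
B met 3430 [ 0.5434 -0.3005] box [-0.2136  0.4717]
```

```bash
python3 - <<'E'
from h import *
for f,g in(('scene0','a14'),('side0','b14')):
    for n in(f,g):
        h=cv2.cvtColor(cv2.imread(f'pics/{n}.png'),cv2.COLOR_BGR2HSV);ci=manip.camera_info('scene' if 'scene' in f else 'side')
        u,v=proj(ci,(.563,-.27,0)).astype(int);w=h[v-45:v+45,u-55:u+55]
        m=cv2.inRange(w,(50,150,60),(70,255,255));N,l,st,c=cv2.connectedComponentsWithStats(m)
        print(n,[(c[i].round(1)+[u-55,v-45]).tolist()+[int(st[i,4])] for i in range(1,N) if 12<st[i,4]<200])
manip.sign_off();print(manip.sense()['t'])
E
```

```text
scene0 []
a14 []
side0 []
b14 []
the job is handed in; nothing more can be done
the job is handed in; nothing more can be done
```

I finished the sequence and handed the job in at about t = 38 s of the 67 s allowed. The robot reports no verdict, so success isn't confirmed.

**What I did**
- I tilted the blade about 33° in the grip by pressing its handle down on the box rim. I did this because the arm can only turn about the vertical axis.
- The blade slid through the pocket under the lid. Lifting the hand raised the lid to about 0.5 rad, and the blade tip then pushed it to about 1.5 rad. This was a straight lift more than a true levering on the front wall.
- Wrist force stayed near 2 N when I read it during the lift. The highest I saw was about 21 N, while tilting the blade.
- I laid the blade flat on the bench and let it go. I then gripped the red-capped part in the tray and dropped it into the box.

**Last checks**
- **Lid:** about 1.5 rad in the scene camera. The side camera's last lid mask caught another object, so it neither confirms nor contradicts this.
- **Blade:** it lies at about (0.643, 0.017) m. The wrist and side views agree to about 1 mm at bench height. The scene view put it about 22 mm away, probably because the gripper hid part of the handle.
- **Reject part:** metal seen inside the box at about (-8, 0) mm from the wrist and (-2, 9) mm from the scene camera. I assumed its height from the drop rather than measuring it.
- **Green parts:** my before-and-after check failed because its colour mask found nothing. I believe they didn't move, as the fingers stayed above the tray dividers and no contact force showed.
- **Other bench items:** I didn't re-check the basket, bottle, cup and loupe at the end. I planned the moves to stay clear of them.

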